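Nip a souvenir stamp book in the bench book press

TASK

The stamp book on the bed of the little book press has a freshly pasted leaf and must dry flat. Slide the book in under the raised platen until it sits square against the back stop, about in the middle, pushing gently, then turn the black knob clockwise until the platen nips the book firmly, with about 40 newtons and not crushing it, and let go; leave the stamps and the ink pad alone.

Things in the scene. Friction and masses are not known exactly. Their poses are not given: they have to be found in the camera images.
- press: bench book press, bolted down: dark teal base 255 x 228 mm (163 mm of it in front of the axis), steel bed 22 mm above the table, two 18 mm columns 92 mm either side of the axis, a bridge across (34 mm deep, z 115 to 145 mm, brass nut to 152 mm) with the vertical screw through its middle. Origin on the table under the screw axis; +x to the back stop, -x the open front, y along the bridge
- back_stop (a point): middle of the front face of the back stop, a steel strip 18 mm high and 130 mm wide across the rear of the bed; 65 mm behind the screw axis, 9 mm above the bed; axes as the press
- platen: aluminium plate 130 mm deep (68 mm in front of the axis to 62 mm behind) x 134 mm wide x 12 mm that only goes up and down with the screw; origin on the axis on its underside. Its force on the book is felt in the knob: turning down freely takes about 0.2 N m, each newton of nip adds 0.0038 N m (40 N: 0.15). At a standstill friction can leave a twist of up to 0.25 N m either way: compare like readings
- knob_mid (a point): centre, half-way up, of the round black fluted knob on top of the screw, 46 mm across and 24 mm high, axis vertical; it rides up and down with the platen, 138 mm above the platen's underside
- knob (a joint): turn of the knob in rad: 0 = fully raised (platen 35 mm above the bed), grows clockwise seen from above, up to 6.4; the quick four-start screw lowers knob and platen together by 24 mm per turn (3.82 mm per rad). It stays where it is left
- book: closed stamp book, black covers, 148 mm long (x, into the press) x 105 mm wide x 18 to 25 mm thick (differs, not told). Lies on the bed, sticking out to the front, a little askew; slides easily (under 3 N). Under the platen it gives about 1 mm per 20 N (75 N per rad of knob); over 65 N crushes it. Origin at the centre of its underside; when home it is 74 mm in front of the back stop
- stamp_a: hand stamp standing on the table beside the press, lilac foot 36 mm across, purple cap, 65 mm high; origin at the centre of its foot
- stamp_b: a second hand stamp like stamp_a, on the other side of the press; origin at the centre of its foot
- ink_pad: black ink pad 86 x 58 x 16 mm lying on the table beside the press; origin at the centre of its underside
Not all that is in view belongs to the job. What is meant by the book is not yellow, and is the smaller of those in its own colour.

How it is judged:
By the outcome, as a careful person would: the job done as asked, in the order asked, and still so for the second after the job is handed in, with the robot touching nothing.
It also fails if it takes over 72 s, if anything falls off the work surface, if the arm or the gripper's body presses on something with over 40 N, if the wrist force passes 120 N, or if a joint passes its speed limit or range.

ROBOT

A 7-joint arm with a two-finger parallel gripper is mounted at the origin on the work surface. World frame = base frame: x ahead of the robot, y to its left, z up, the work surface at z = 0. Lengths are in m, angles in rad, forces in N, time in s.
With the tool pointing down it reaches from about 0.4 to 0.85 m from the base axis. Payload 6.9 kg.
Tool frame: the origin (TCP) lies midway between the tips of the shut fingers; the grasp point (between the pads) lies 19 mm behind it; z points along the fingers, y is the direction in which the jaws open and shut (so a half turn about z gives the same grasp; the last joint's range is limited). The gripper opens to 85 mm and grips with 20 to 120 N. Pads are 22 mm wide; open, the fingers measure 114 mm over their backs; the gripper's body (76 mm by 85 mm) begins 54 mm behind the grasp point. The pads swing forward as they close: fully open they stand 13 mm farther back than shut.
Start: joints at [1.292, 0.507, -0.238, 1.5, 0.126, 1.149, -0.155], TCP at [0.234, -0.58, 0.231] pointing down, gripper open.
Joint ranges: [-3.08, 3.08], [-0.24, 2.05], [-1.43, 1.35], [0, 2.5], [-1.52, 4.66], [0.17, 1.96], [-2.89, 2.89]. Speed limits (rad/s): [2.39, 2.39, 3.14, 3.14, 3.14, 3.14, 3.14].

INTERFACE

Orientations are given as [roll, pitch, yaw] about the fixed x, y, z axes, in that order (R = Rz(yaw) Ry(pitch) Rx(roll)).
In Python, from plant import robot, cams, ticket, spotter gives the robot as it stands.
- The arm moves only by the tool arm_command, never from a script. Its argument "increments" is a list of rows, each a list of 6 numbers: the shift along the tool's x, y, z scaled (see below), then the turn, a rotation vector about the tool's x, y, z scaled (see below). A call has 1 to 12 rows; each row is the pose to reach, as a shift and turn from the pose commanded when the call began, along the tool's axes at that moment; what a row does not reach only later rows make up. The controller multiplies each number of a shift by 0.25 m and each number of a turn by pi/2 rad. A row lasts 1/12 s, in which the tool goes at most 41.7 mm and 7.16 degrees, less where a joint would pass 70% of its speed; a pose out of reach is approached as far as the arm can. A call with a number of a shift or a turn outside -1 to 1 is refused whole. A call with a gripper value outside its range is refused whole. "grip" is the closure, from 0 (fully open) to 1 (shut), set as the call begins (left out, the last holds). The fingers move at their own pace and stop on an object; "grip_force" is the grip in N (left out, the last holds). Time passes only in rows, so rows that repeat a pose let the fingers close. It gives the time, the measured TCP pose, the force and the opening at its end, in the units of the state.
- robot.sense(): the state, without advancing time (a new reading comes with each control period).
- cams.snapshot(name): name is "side" or "top" or "wrist"; returns a dict with "pixels" (384x512x3 uint8, red, green, blue), "mtx" (3x3 intrinsics, pixels), "extrinsics" (4x4, takes a point from world to camera coordinates); the wrist camera has in their place "hand_eye" (4x4, takes a point from camera to tool coordinates, whose origin is the TCP and whose axes are the flange's). Camera axes: x right, y up, looking along -z (the intrinsics and any distortion apply to the point x, -y, -z); pixel columns grow to the right and rows downward; lengths in m; the calibration is good to about 2 mm. A picture is of the moment at which its call begins: read the wrist's pose just before it. There is no depth.
- ticket.finish_job(): hands the job in, once; it reports no verdict.
Trained networks look in a picture, given as the dict that the camera call returned (one of the last four; its "shot" number tells which), for a name from the list of things; names that differ only in an ending like _2 or _b are one class to them, and where a whole thing is asked for, a point or a joint stands for the part that bears it (a point fixed in the world has none). Each returns a list of dicts, best first, with "confidence" (0 to 1); they miss things now and then, are a little off and sometimes report something else, mostly with a low value. They report only what shows in the picture. A call takes as long as a camera call. They do not tell look-alikes from the thing itself.
- spotter.masks_of(target, picture): "mask" (384x512 bool, what is visible of it) and "centre" ([column, row] in pixels, amid what is visible of it).
The state is a dict: "time_s": time; "joint_positions": joint angles; "joint_velocities": joint speeds; "tau": joint torques, N m; "tcp_pos": TCP position; "eef_rot": TCP orientation; "contact_force": force on the tool from outside, world axes, zero at the start; "moment": the same for the moment, N m; "gripper_width": opening from 0.0 (shut) to 1.0 (fully open).
Only numpy, scipy, OpenCV 4.12 (cv2) and the standard library are available. Lean on these libraries where they do the work, as an engineer would, in place of code of your own. Each camera call takes 0.05 s, during which the arm holds its last target. There are 200 camera calls.

## Working session

There is one attempt and no reset: what is moved stays moved. The work goes in short steps, Python scripts to look and compute and a tool call to move; the robot and the scene stay as the last step left them, time stands still between calls to the robot, and variables do not carry over. Pictures are saved under pics/ and viewed, about 8 in all and at most 12, crops included, and the job is handed in when it is done.

Besides the shell and the picture viewer there is one more tool, called after "Request:" in YAML: its name, and indented under it one key for each argument. arm_command: Moves the arm, as the interface text tells. Its arguments: {"type":"object","properties":{"increments":{"type":"array"},"grip":{"type":"number"},"grip_force":{"type":"number"}},"required":["increments"]}

```bash
ls; mkdir -p pics
cat > h.py <<'E'
import numpy as np, cv2
from plant import robot, cams, ticket, spotter
from scipy.spatial.transform import Rotation as R
def save(p,name): cv2.imwrite(f'pics/{name}.png', cv2.cvtColor(p['pixels'],cv2.COLOR_RGB2BGR))
def T_wc(p,s=None):
    if 'extrinsics' in p: return np.array(p['extrinsics'])
    T=np.eye(4);T[:3,:3]=R.from_euler('xyz',s['eef_rot']).as_matrix();T[:3,3]=s['tcp_pos']
    return np.linalg.inv(T@np.array(p['hand_eye']))
def proj(p,X,s=None):
    E=T_wc(p,s);c=(E[:3,:3]@np.atleast_2d(X).T).T+E[:3,3]
    uv=np.array(p['mtx'])@(c*[1,-1,-1]).T
    return (uv[:2]/uv[2]).T
def ray(p,uv,s=None):
    E=np.linalg.inv(T_wc(p,s));d=np.linalg.inv(np.array(p['mtx']))@np.array([uv[0],uv[1],1.])
    d=E[:3,:3]@(d*[1,-1,-1]);return E[:3,3],d/np.linalg.norm(d)
def atz(p,uv,z,s=None):
    o,d=ray(p,uv,s);return o+d*(z-o[2])/d[2]
def tri(rs):
    A=sum(np.eye(3)-np.outer(d,d) for o,d in rs);b=sum((np.eye(3)-np.outer(d,d))@o for o,d in rs)
    return np.linalg.solve(A,b)
E
cat > a.py <<'E'
from h import *
s=robot.sense();print(s)
for n in ['side','top']:
    p=cams.snapshot(n);save(p,n+'0');print(n,list(p.keys()),p['mtx'])
    np.savez(f'{n}0.npz',**{k:v for k,v in p.items()})
    for t in ['press','platen','knob_mid','book','stamp_a','ink_pad','back_stop']:
        try:
            for d in spotter.masks_of(t,p)[:4]: 
                m=d['mask'];ys,xs=np.nonzero(m);print(t,round(d['confidence'],2),np.round(d['centre'],1),m.sum(),xs.min(),xs.max(),ys.min(),ys.max())
        except Exception as e: print(t,e)
a=cv2.imread('pics/side0.png');b=cv2.imread('pics/top0.png')
E
python3 a.py
```

```text
pics
{'time_s': 0.0, 'joint_positions': array([ 1.29248357,  0.50836399, -0.23752331,  1.50111942,  0.12571377,
        1.14891865, -0.15482414]), 'joint_velocities': array([ 0.00085481, -0.00098438,  0.0010751 , -0.00165238,  0.00092084,
       -0.00010567,  0.00085883]), 'tau': array([-1.38005100e-03, -6.20599222e+01, -2.18686625e+00, -2.49653041e+01,
        1.28969856e-02,  1.17941864e-02,  2.27047377e-05]), 'tcp_pos': array([ 0.23377024, -0.57909278,  0.23041802]), 'eef_rot': array([-3.13977512e+00,  4.56230544e-05,  3.83808797e-01]), 'contact_force': array([ 0.34805402, -0.2525042 , -0.1554286 ]), 'moment': array([-0.01024462,  0.01680717, -0.00417738]), 'gripper_width': 1.0003678744752584}
side ['pixels', 'mtx', 'extrinsics', 'shot'] [[460.63546554   0.         256.41011977]
 [  0.         460.63546554 187.30822281]
 [  0.           0.           1.        ]]
press 0.81 [227.5 217.2] 8165 163 301 149 282
platen 0.83 [223.8 203.3] 2455 185 259 149 233
knob_mid 0.56 [217.6 161.3] 369 208 231 151 169
book 0.98 [246.4 232.2] 1156 214 273 210 251
book 0.89 [303.8 149.3] 2959 258 345
[... 325 characters left out ...]
cs', 'shot'] [[368.25743096   0.         250.86570359]
 [  0.         368.25743096 192.79924338]
 [  0.           0.           1.        ]]
press 0.57 [247.6 179.9] 8254 187 305 126 246
platen 0.79 [249.1 172.9] 2418 209 292 135 200
knob_mid 0.68 [250.8 144.9] 496 239 262 136 161
knob_mid 0.39 [248.8 172.1] 2493 210 291 135 201
book 0.97 [384.9 210.6] 5379 343 423 164 261
book 0.87 [342.1 307.2] 3090 302 377 266 346
book 0.56 [237.1 204.8] 994 214 261 188 221
stamp_a 0.77 [307. 210.] 222 299 316 202 219
stamp_a 0.65 [161.6 170.3] 279 156 175 163 182
ink_pad 0.61 [190.5 127. ] 768 174 201 110 144
ink_pad 0.42 [247.5 178.7] 8372 187 304 126 247
back_stop 0.65 [248.8 178.2] 8593 186 305 125 248
```

Run:
```python
import cv2,numpy as np
a=cv2.imread('pics/side0.png')[100:310,100:420];b=cv2.imread('pics/top0.png')[90:300,130:450]
f=lambda i:cv2.resize(i,None,fx=2.3,fy=1.42*1,interpolation=cv2.INTER_CUBIC)
g=lambda i:cv2.resize(i,(450,295),interpolation=cv2.INTER_CUBIC)
c=np.vstack([cv2.resize(a[0:200,30:330],None,fx=1.5,fy=1.5,interpolation=cv2.INTER_CUBIC),cv2.resize(b[20:200,0:290],(435,270),interpolation=cv2.INTER_CUBIC)]) if 0 else None
cv2.imwrite('pics/s1.png',cv2.resize(a,None,fx=2.5,fy=2.5,interpolation=cv2.INTER_CUBIC))
cv2.imwrite('pics/t1.png',cv2.resize(b,None,fx=2.5,fy=2.5,interpolation=cv2.INTER_CUBIC))
```

```text
(no output)
```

View pics/s1.png

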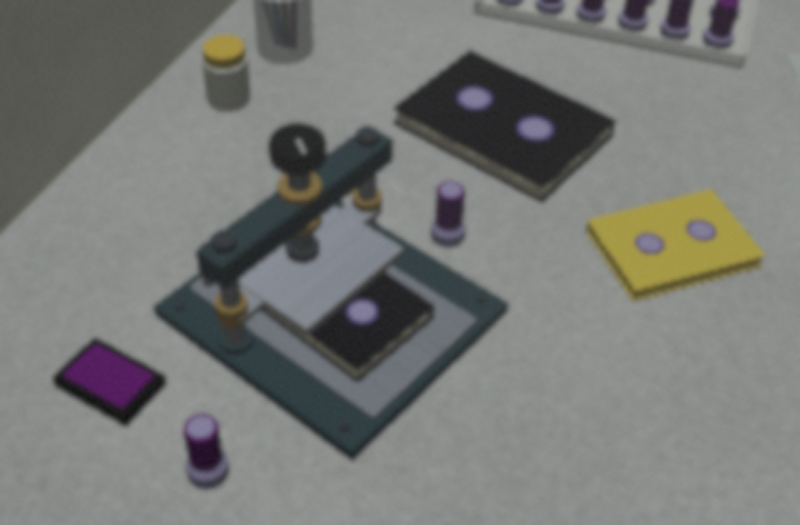

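View pics/t1.png

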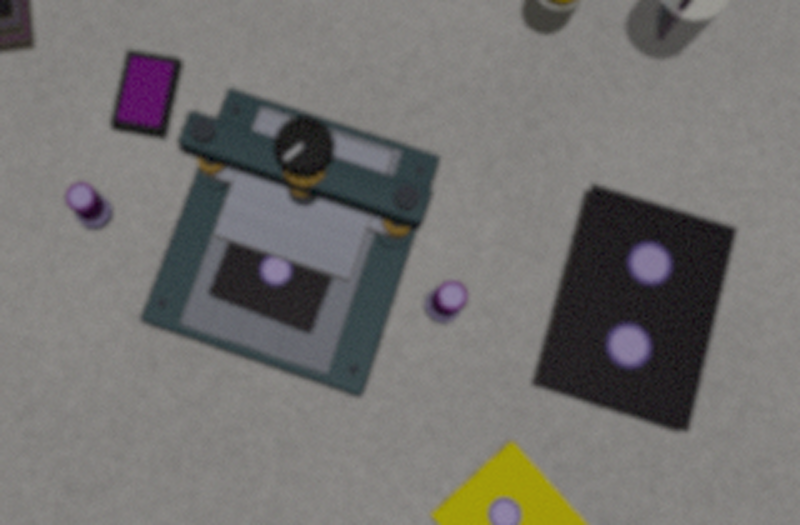

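The side view shows the press with its front to the lower right. The black book (centre about 246,232 px) sticks out from under the platen, with a larger black book and a yellow one to the right. The top view shows the press tilted about 15°, with the ink pad and a stamp on its left and another stamp on its right. I'll fit the press pose from these corners.

```bash
cat > fit.py <<'E'
from h import *
from scipy.optimize import least_squares
P={n:dict(np.load(n+'0.npz')) for n in ['side','top']}
t=lambda u,v:np.array([u/2.5+130,v/2.5+90]); sd=lambda u,v:np.array([u/2.5+100,v/2.5+100])
# (view, pixel, model pt (x,y,z), moving)
BF,BR,W=-.163,.065,.1275
zt=.02
obs=[('top',t(143,320),(BF,W,zt),0),('top',t(362,395),(BF,-W,zt),0),('top',t(438,155),(BR,-W,zt),0),('top',t(232,90),(BR,W,zt),0),
('side',sd(156,308),(BR,W,zt),0) if 0 else ('side',sd(352,450),(BF,W,zt),0),('side',sd(506,303),(BF,-W,zt),0),
('top',t(350,278),(-.068,-.067,.012),1),('side',sd(403,247),(-.068,-.067,.012),1),
('top',t(217,238),(-.068,.067,.012),1),('side',sd(313,332),(-.068,.067,.012),1),
('top',t(303,147),(0,0,.150),1),('side',sd(297,138),(0,0,.150),1)]
def pts(v):
    x,y,a,h,zb=v;c,s=np.cos(a),np.sin(a)
    out=[]
    for n,uv,m,mv in obs:
        z=m[2]+h if mv else zb
        out.append((x+c*m[0]-s*m[1],y+s*m[0]+c*m[1],z))
    return out
def res(v): return np.concatenate([proj(P[o[0]],X)[0]-o[1] for o,X in zip(obs,pts(v))])
best=min((least_squares(res,[x0,0,a,.05,.02],loss='soft_l1') for a in np.arange(-3,3.2,1) for x0 in [.6]),key=lambda r:r.cost)
if __name__=='__main__':
    print(best.x,best.cost);print(np.round(best.fun.reshape(-1,2),1))
    print('q',(.057-best.x[3])/.00382)
    for n in P: print(n,'cam',np.linalg.inv(P[n]['extrinsics'])[:3,3].round(3))
    x,y,a=best.x[:3]
    for c in [(BF,W),(BF,-W),(BR,-W),(BR,W)]: print(np.round([x+np.cos(a)*c[0]-np.sin(a)*c[1],y+np.sin(a)*c[0]+np.cos(a)*c[1]],3))
    # book corners visible, at top z .022+.02
    for uv in [(210,295),(312,333),(330,277),(232,240)]: print('book top',atz(P['top'],t(*uv),.042)[:2].round(4))
    for uv in [(357,370),(433,308)]: print('book side',atz(P['side'],sd(*uv),.042)[:2].round(4))
    print('stamp/pad',atz(P['top'],(307,210),.05).round(3),atz(P['top'],(161.6,170.3),.05).round(3),atz(P['top'],(190,127),.01).round(3))
E
python3 fit.py
```

```text
[ 6.24780804e-01  9.12946841e-05 -2.29109489e-01  4.65178086e-02
  2.35562563e-02] 56.289630007011695
[[ -5.2   0.3]
 [  9.3   0.9]
 [  3.6   8.1]
 [-11.7   6.4]
 [ -1.4   1.9]
 [  3.7  -8.7]
 [  1.3   0. ]
 [ -1.   -0. ]
 [ -0.2  -0. ]
 [ -1.8  -0.5]
 [  0.9  -1.2]
 [ -1.1   1.8]]
q 2.744029150187217
side cam [0.242 0.661 0.84 ]
top cam [ 0.386 -0.014  0.903]
[0.495 0.161]
[ 0.437 -0.087]
[ 0.659 -0.139]
[0.717 0.109]
book top [0.5218 0.0843]
book top [ 0.4916 -0.0143]
book top [ 0.5461 -0.0283]
book top [0.5764 0.0675]
book side [0.5216 0.0901]
book side [ 0.4899 -0.0054]
stamp/pad [ 0.529 -0.135  0.05 ] [0.604 0.216 0.05 ] [0.734 0.167 0.01 ]
```

```bash
sed -i 's/BF,BR,W=.*/BF,BR,W=-.163,.092,.114/' fit.py; python3 fit.py
```

```text
[ 6.23630273e-01 -6.06008131e-04 -2.62793470e-01  4.82469319e-02
  1.22865020e-02] 8.716750986410013
[[-0.5  0.8]
 [ 1.1  0.9]
 [ 1.5  0.3]
 [-1.2 -0.7]
 [ 0.3  1.4]
 [ 0.8 -0.3]
 [ 0.4  1. ]
 [-0.3  0.4]
 [-0.7 -0.8]
 [-2.6 -0.9]
 [ 1.2 -0.9]
 [-0.5  1.1]]
q 2.291379077210865
side cam [0.242 0.661 0.84 ]
top cam [ 0.386 -0.014  0.903]
[0.496 0.152]
[ 0.437 -0.068]
[ 0.683 -0.135]
[0.742 0.086]
book top [0.5218 0.0843]
book top [ 0.4916 -0.0143]
book top [ 0.5461 -0.0283]
book top [0.5764 0.0675]
book side [0.5216 0.0901]
book side [ 0.4899 -0.0054]
stamp/pad [ 0.529 -0.135  0.05 ] [0.604 0.216 0.05 ] [0.734 0.167 0.01 ]
```

```bash
cat >> h.py <<'E'
def go(pos,yaw=None,rpy=None):
    "increments row (scaled) from the sensed pose to a world pose"
    s=robot.sense();A=R.from_euler('xyz',s['eef_rot'])
    B=R.from_euler('xyz',rpy if rpy is not None else [np.pi,0,s['eef_rot'][2] if yaw is None else yaw])
    d=A.inv().apply(np.array(pos)-s['tcp_pos'])/.25; w=(A.inv()*B).as_rotvec()/(np.pi/2)
    print('from',np.round(s['tcp_pos'],4),np.round(s['eef_rot'],3),'F',np.round(s['contact_force'],1),'row',np.round(np.r_[d,w],3).tolist())
PX,PY,PA=.6236,-.0006,-.263
def pw(x,y,z=0):
    c,s=np.cos(PA),np.sin(PA);return np.array([PX+c*x-s*y,PY+s*x+c*y,z])
def wp(X): 
    c,s=np.cos(PA),np.sin(PA);d=np.array(X)[:2]-[PX,PY];return np.array([c*d[0]+s*d[1],-s*d[0]+c*d[1]])
E
python3 - <<'E'
from h import *
p=cams.snapshot('wrist');print(np.round(p['hand_eye'],3),np.round(p['mtx'],1))
go([.40,-.30,.33],.1)
E
```

```text
[[-0.     0.948  0.317  0.081]
 [ 1.     0.    -0.    -0.001]
 [-0.     0.317 -0.948 -0.143]
 [ 0.     0.     0.     1.   ]] [[319.9   0.  257.5]
 [  0.  319.9 194.3]
 [  0.    0.    1. ]]
from [ 0.234  -0.5795  0.2313] [ 3.142 -0.     0.384] F [ 0.2 -0.5 -0.2] row [1.034, -0.788, -0.395, 0.0, -0.0, 0.181]
```

Run:
```python
from h import *
go([.40,-.37,.33],1.5)
```

```text
from [ 0.234  -0.5795  0.2313] [ 3.142 -0.     0.384] F [ 0.2 -0.5 -0.2] row [0.93, -0.529, -0.395, 0.0, 0.0, -0.711]
```

Request:
arm_command:
  increments:
    - [0.93, -0.53, -0.4, 0, 0, -0.71]
    - [0.93, -0.53, -0.4, 0, 0, -0.71]
    - [0.93, -0.53, -0.4, 0, 0, -0.71]
    - [0.93, -0.53, -0.4, 0, 0, -0.71]
    - [0.93, -0.53, -0.4, 0, 0, -0.71]
    - [0.93, -0.53, -0.4, 0, 0, -0.71]
    - [0.93, -0.53, -0.4, 0, 0, -0.71]
    - [0.93, -0.53, -0.4, 0, 0, -0.71]
    - [0.93, -0.53, -0.4, 0, 0, -0.71]
    - [0.93, -0.53, -0.4, 0, 0, -0.71]
    - [0.93, -0.53, -0.4, 0, 0, -0.71]
    - [0.93, -0.53, -0.4, 0, 0, -0.71]
  grip: 0.5

```text
time_s: 1.85
tcp_pos: [0.3995, -0.37, 0.3311]
eef_rot: [-3.141, -0.0, 1.494]
contact_force: [0.5, 0.6, -0.1]
gripper_width: 0.503
```

Run:
```python
from h import *
s=robot.sense();print(s['time_s'],s['joint_positions'].round(3),s['gripper_width'])
go([.43,-.14,.33],2.88)
```

```text
1.85 [ 1.095  0.345 -0.574  1.531  0.191  1.322  0.425] 0.5027075968841679
from [ 0.3995 -0.37    0.3311] [-3.141 -0.     1.494] F [ 0.5  0.6 -0.1] row [0.927, 0.051, 0.004, -0.0, -0.0, -0.882]
```

Request:
arm_command:
  increments:
    - [0.93, 0.05, 0, 0, 0, -0.88]
    - [0.93, 0.05, 0, 0, 0, -0.88]
    - [0.93, 0.05, 0, 0, 0, -0.88]
    - [0.93, 0.05, 0, 0, 0, -0.88]
    - [0.93, 0.05, 0, 0, 0, -0.88]
    - [0.93, 0.05, 0, 0, 0, -0.88]
    - [0.93, 0.05, 0, 0, 0, -0.88]
    - [0.93, 0.05, 0, 0, 0, -0.88]
    - [0.93, 0.05, 0, 0, 0, -0.88]
    - [0.93, 0.05, 0, 0, 0, -0.88]
    - [0.93, 0.05, 0, 0, 0, -0.88]
    - [0.93, 0.05, 0, 0, 0, -0.88]

```text
time_s: 2.85
tcp_pos: [0.4289, -0.1391, 0.3311]
eef_rot: [3.141, -0.0, 2.883]
contact_force: [-0.1, -0.0, -0.1]
gripper_width: 0.502
```

Run:
```python
from h import *
s=robot.sense();print(s['time_s'],s['joint_positions'].round(3),s['gripper_width'])
# pose in front of press, looking at it, tilted: tool z leaning toward +press x
for t in [0,.25,.5]:
    B=R.from_euler('z',PA)*R.from_euler('y',-t)*R.from_euler('xyz',[np.pi,0,np.pi])
    print(t,B.as_matrix()[:,2].round(2)); go(pw(-.16,.0,.20),rpy=B.as_euler('xyz'))
```

```text
2.85 [ 1.02   0.233 -0.962  1.74   0.199  1.272  1.324] 0.5017149180043531
0 [ 0.  0. -1.]
from [ 0.4289 -0.1391  0.3311] [ 3.141 -0.     2.883] F [-0.1 -0.  -0.1] row [0.028, 0.737, 0.525, 0.0, -0.0, 0.003]
0.25 [ 0.24 -0.06 -0.97]
from [ 0.4289 -0.1391  0.3311] [ 3.141 -0.     2.883] F [-0.1 -0.  -0.1] row [0.028, 0.737, 0.525, 0.001, -0.159, 0.003]
0.5 [ 0.46 -0.12 -0.88]
from [ 0.4289 -0.1391  0.3311] [ 3.141 -0.     2.883] F [-0.1 -0.  -0.1] row [0.028, 0.737, 0.525, 0.001, -0.319, 0.003]
```

Request:
arm_command:
  increments:
    - [0.03, 0.74, 0.48, 0, -0.32, 0]
    - [0.03, 0.74, 0.48, 0, -0.32, 0]
    - [0.03, 0.74, 0.48, 0, -0.32, 0]
    - [0.03, 0.74, 0.48, 0, -0.32, 0]
    - [0.03, 0.74, 0.48, 0, -0.32, 0]
    - [0.03, 0.74, 0.48, 0, -0.32, 0]
    - [0.03, 0.74, 0.48, 0, -0.32, 0]
    - [0.03, 0.74, 0.48, 0, -0.32, 0]
    - [0.03, 0.74, 0.48, 0, -0.32, 0]
    - [0.03, 0.74, 0.48, 0, -0.32, 0]

```text
time_s: 3.68
tcp_pos: [0.4695, 0.0469, 0.2102]
eef_rot: [3.134, 0.502, 2.877]
contact_force: [0.3, 0.4, -0.3]
gripper_width: 0.5
```

Run:
```python
from h import *
s=robot.sense();p=cams.snapshot('wrist');np.savez('w1.npz',**p,**{'tcp_pos':s['tcp_pos'],'eef_rot':s['eef_rot']})
print(s['time_s'],s['joint_positions'].round(3),s['tcp_pos'],s['eef_rot'])
im=cv2.cvtColor(p['pixels'],cv2.COLOR_RGB2BGR);cv2.imwrite('pics/w1.png',cv2.resize(im,None,fx=1.55,fy=1.55,interpolation=cv2.INTER_CUBIC))
```

```text
3.6833 [ 0.451  0.182 -0.951  2.318  1.029  0.553 -0.012] [0.46946797 0.04694254 0.21021064] [3.13380783 0.50196768 2.8772906 ]
```

View pics/w1.png

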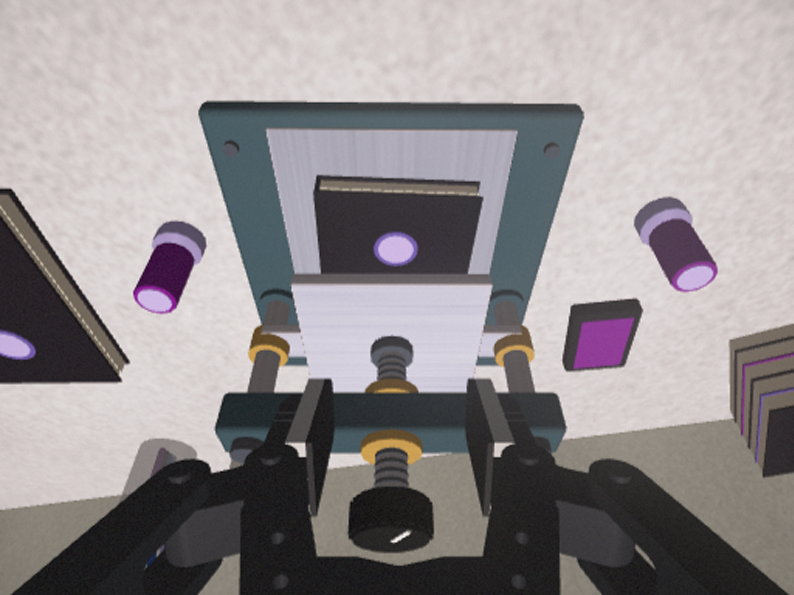

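The wrist view is upside down, with the press front at the top. It clearly shows the book front edge (about 315–480, 178–195), the platen front (294–491, 274–284) and the knob at (391,515). I'll take a second view from a shifted position, so heights come from two places.

Request:
arm_command:
  increments:
    - [0.0, -0.25, 0.15, 0, 0, 0]
    - [0.0, -0.25, 0.15, 0, 0, 0]
    - [0.0, -0.25, 0.15, 0, 0, 0]
    - [0.0, -0.25, 0.15, 0, 0, 0]
    - [0.0, -0.25, 0.15, 0, 0, 0]
    - [0.0, -0.25, 0.15, 0, 0, 0]

```text
time_s: 4.23
tcp_pos: [0.4714, -0.0227, 0.1793]
eef_rot: [3.14, 0.504, 2.879]
contact_force: [0.7, 0.8, -0.5]
gripper_width: 0.499
```

Run:
```python
from h import *
s=robot.sense();p=cams.snapshot('wrist');np.savez('w2.npz',**p,**{'tcp_pos':s['tcp_pos'],'eef_rot':s['eef_rot']})
print(s['time_s'],s['tcp_pos'],s['eef_rot'])
a=np.load('w1.npz')['pixels'][60:200,180:345];b=p['pixels'][60:200]
q=dict(np.load('w1.npz'));E1=proj(q,[pw(-.1,0,.03)],q);E2=proj(p,[pw(-.1,0,.03)],s);print(E1,E2)
u=int(E2[0,0])-85;v=max(0,int(E2[0,1])-60);b=p['pixels'][v:v+140,u:u+165];print('off2',u,v)
im=np.vstack([cv2.resize(cv2.cvtColor(x,cv2.COLOR_RGB2BGR),None,fx=4.8,fy=4.8,interpolation=cv2.INTER_CUBIC) for x in (a,b)])
cv2.imwrite('pics/c1.png',im[:672,:]);cv2.imwrite('pics/c2.png',im[672:])
```

```text
4.2333 [ 0.47140975 -0.02269914  0.17925061] [3.14019854 0.50400418 2.87920813]
[[250.24506824 137.19115017]] [[323.24389378 139.94496092]]
off2 238 79
```

Run:
```python
import cv2
for n in 'c1','c2':
    i=cv2.imread(f'pics/{n}.png');print(i.shape);cv2.imwrite(f'pics/{n}.png',i[:600,:800] if 0 else cv2.resize(i,(660,560)))
```

```text
(672, 792, 3)
(672, 792, 3)
```

View pics/c1.png

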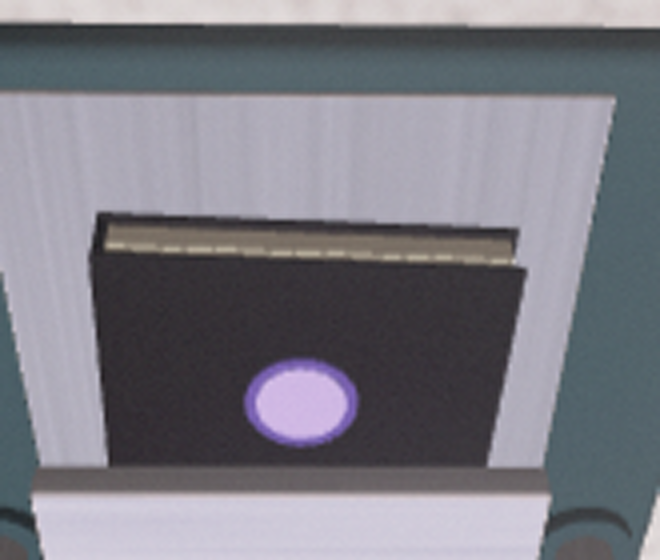

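View pics/c2.png

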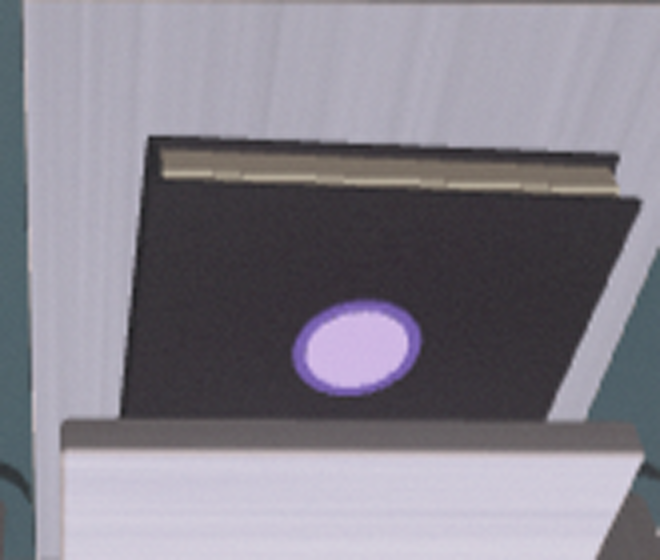

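```bash
cat > m.py <<'E'
from h import *
q1=dict(np.load('w1.npz'));q2=dict(np.load('w2.npz'))
pp={'bookL bot':((98,212),(150,136)),'bookR bot':((518,229),(619,155)),'bookL top':((93,257),(145,183)),'bookR top':((526,268),(640,200)),
'platL bot':((35,466),(62,420)),'platR bot':((549,466),(642,426)),'platL top':((33,493),(62,449)),'platR top':((549,496),(643,456))}
for k,(a,b) in pp.items():
    X=tri([ray(q1,np.array(a)/4+[180,60],q1),ray(q2,np.array(b)/4+[238,79],q2)])
    z={'book':.022,'plat':.048}[k[:4]]+(0 if 'bot' in k else {'book':.022,'plat':.012}[k[:4]])
    Y=[atz(q,np.array(c)/4+o,z,q) for q,c,o in ((q1,a,[180,60]),(q2,b,[238,79]))]
    print(k,'tri',X.round(4),'press',wp(X).round(4),'| atz',[wp(y).round(4).tolist() for y in Y])
E
python3 m.py
```

```text
bookL bot tri [ 0.4913 -0.0113  0.0242] press [-0.125  -0.0447] | atz [[-0.1237, -0.0451], [-0.1234, -0.0446]]
bookR bot tri [0.5232 0.0879 0.0241] press [-0.1199  0.0594] | atz [[-0.1185, 0.0598], [-0.1185, 0.0604]]
bookL top tri [ 0.4975 -0.0141  0.0327] press [-0.1183 -0.0459] | atz [[-0.1258, -0.0437], [-0.1265, -0.0466]]
bookR top tri [0.5238 0.0879 0.0398] press [-0.1193  0.0596] | atz [[-0.1224, 0.0587], [-0.1223, 0.0573]]
platL bot tri [ 0.539  -0.0442  0.0574] press [-0.0703 -0.0641] | atz [[-0.0614, -0.0668], [-0.0606, -0.0643]]
platR bot tri [0.5708 0.0847 0.0615] press [-0.0731  0.0686] | atz [[-0.0608, 0.0722], [-0.0584, 0.0774]]
platL top tri [ 0.5418 -0.045   0.0642] press [-0.0675 -0.0641] | atz [[-0.0632, -0.0654], [-0.0631, -0.0642]]
platR top tri [0.5752 0.0834 0.0672] press [-0.0686  0.0685] | atz [[-0.0614, 0.0705], [-0.0606, 0.0733]]
```

Run:
```python
from h import *
go(pw(-.158,.003,.09),PA+np.pi)
```

```text
from [ 0.4714 -0.0225  0.1793] [3.14  0.504 2.88 ] F [-0.4 -0.1 -0.7] row [0.231, 0.254, 0.281, 0.001, 0.321, 0.001]
```

Request:
arm_command:
  increments:
    - [0.23, 0.25, 0.1, 0, 0.32, 0]
    - [0.23, 0.25, 0.28, 0, 0.32, 0]
    - [0.23, 0.25, 0.28, 0, 0.32, 0]
    - [0.23, 0.25, 0.28, 0, 0.32, 0]
    - [0.23, 0.25, 0.28, 0, 0.32, 0]
    - [0.23, 0.25, 0.28, 0, 0.32, 0]
    - [0.23, 0.25, 0.28, 0, 0.32, 0]
    - [0.23, 0.25, 0.28, 0, 0.32, 0]

```text
time_s: 4.95
tcp_pos: [0.4702, 0.0419, 0.0897]
eef_rot: [-3.141, 0.002, 2.882]
contact_force: [-0.6, -0.2, -1.0]
gripper_width: 0.503
```

Run:
```python
from h import *
go(pw(-.158,.003,.027),PA+np.pi); s=robot.sense();print(s['joint_positions'].round(2),wp(s['tcp_pos']))
```

```text
from [0.4702 0.0419 0.0897] [-3.141e+00  2.000e-03  2.882e+00] F [-0.6 -0.2 -1. ] row [-0.004, 0.008, 0.251, -0.0, 0.001, 0.002]
[ 0.5   0.62 -0.99  2.07  0.71  0.83  0.4 ] [-0.15912447  0.00113476]
```

Next I'll descend in front of the book, slowly at the end, then take a first slow push of about 20 mm towards it.

Request:
arm_command:
  increments:
    - [0, 0.01, 0.12, 0, 0, 0]
    - [0, 0.01, 0.2, 0, 0, 0]
    - [0, 0.01, 0.23, 0, 0, 0]
    - [0, 0.01, 0.25, 0, 0, 0]
    - [0, 0.01, 0.25, 0, 0, 0]
    - [0, 0.01, 0.25, 0, 0, 0]

```text
time_s: 5.45
tcp_pos: [0.4717, 0.0444, 0.0278]
eef_rot: [3.142, 0.001, 2.882]
contact_force: [0.0, 0.3, -0.3]
gripper_width: 0.501
```

Request:
arm_command:
  increments:
    - [-0.02, 0, 0, 0, 0, 0]
    - [-0.04, 0, 0, 0, 0, 0]
    - [-0.06, 0, 0, 0, 0, 0]
    - [-0.08, 0, 0, 0, 0, 0]
    - [-0.09, 0, 0, 0, 0, 0]
    - [-0.1, 0, 0, 0, 0, 0]
    - [-0.11, 0, 0, 0, 0, 0]
    - [-0.12, 0, 0, 0, 0, 0]
    - [-0.13, 0, 0, 0, 0, 0]
    - [-0.14, 0, 0, 0, 0, 0]
    - [-0.14, 0, 0, 0, 0, 0]
    - [-0.14, 0, 0, 0, 0, 0]

```text
time_s: 6.45
tcp_pos: [0.5058, 0.0352, 0.0269]
eef_rot: [3.141, 0.001, 2.881]
contact_force: [-0.0, 0.6, -0.4]
gripper_width: 0.502
```

```bash
cat > st.py <<'E'
from h import *
s=robot.sense();f=R.from_euler('z',-PA).apply(s['contact_force']);print('t',round(s['time_s'],2),'press xy',wp(s['tcp_pos']).round(4),'z',s['tcp_pos'][2].round(4),'yaw-PA',(s['eef_rot'][2]-PA-np.pi).round(4),'Fpress',f.round(1),'M',s['moment'].round(3),'w',round(s['gripper_width'],3),'j7',s['joint_positions'][6].round(2))
E
python3 st.py
```

```text
t 6.45 press xy [-0.1231  0.0039] z 0.0269 yaw-PA 0.0026 Fpress [-0.2  0.6 -0.4] M [-0.009  0.03  -0.   ] w 0.502 j7 0.34
```

Request:
arm_command:
  increments:
    - [-0.01, 0, 0, 0, 0, 0]
    - [-0.02, 0, 0, 0, 0, 0]
    - [-0.03, 0, 0, 0, 0, 0]
    - [-0.04, 0, 0, 0, 0, 0]
    - [-0.05, 0, 0, 0, 0, 0]
    - [-0.06, 0, 0, 0, 0, 0]
    - [-0.07, 0, 0, 0, 0, 0]
    - [-0.075, 0, 0, 0, 0, 0]
    - [-0.08, 0, 0, 0, 0, 0]
    - [-0.085, 0, 0, 0, 0, 0]
    - [-0.09, 0, 0, 0, 0, 0]
    - [-0.09, 0, 0, 0, 0, 0]

```text
time_s: 7.45
tcp_pos: [0.5273, 0.0293, 0.0269]
eef_rot: [3.141, 0.0, 2.881]
contact_force: [-0.4, -0.7, 1.0]
gripper_width: 0.499
```

```bash
python3 st.py
python3 - <<'E'
from h import *
p=cams.snapshot('wrist');s=robot.sense()
im=cv2.cvtColor(p['pixels'],cv2.COLOR_RGB2BGR);cv2.imwrite('pics/w3.png',cv2.resize(im,None,fx=1.55,fy=1.55,interpolation=cv2.INTER_CUBIC))
E
```

```text
t 7.45 press xy [-0.1007  0.0038] z 0.0269 yaw-PA 0.0025 Fpress [-0.2 -0.8  1. ] M [ 0.055  0.211 -0.01 ] w 0.499 j7 0.38
```

View pics/w3.png

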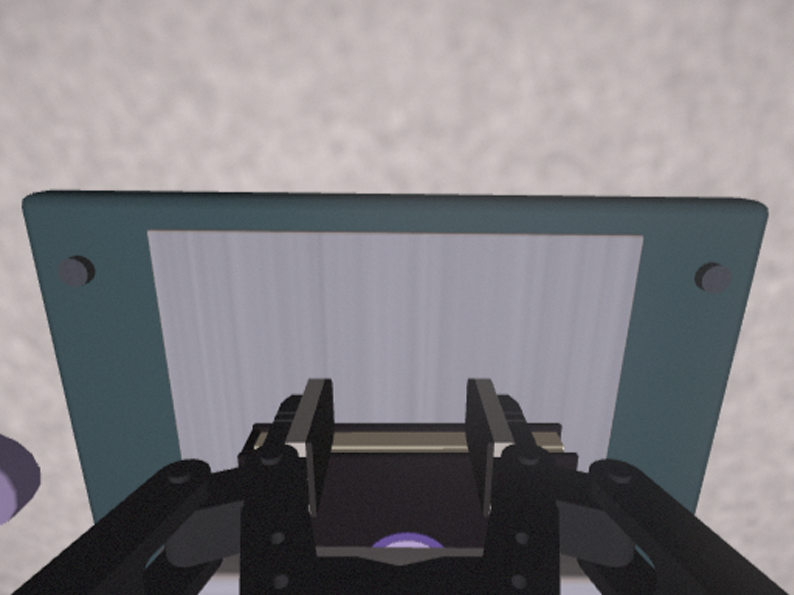

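Both fingertips touch the front edge and the book now looks parallel to the tool. It sits about 5 mm towards +y of the bed's middle (book 260–560, bed 176–612 px). I'll nudge it over from the side, then square it against the stop.

Request:
arm_command:
  increments:
    - [0.05, 0, 0, 0, 0, 0.006]
    - [0.1, 0, 0, 0, 0, 0.006]
    - [0.1, 0, -0.15, 0, 0, 0.006]
    - [0.1, 0, -0.26, 0, 0, 0.006]
    - [0.1, 0.15, -0.26, 0, 0, 0.006]
    - [0.0, 0.28, -0.26, 0, 0, 0.006]
    - [-0.06, 0.3, -0.26, 0, 0, 0.006]
    - [-0.06, 0.3, -0.26, 0, 0, 0.006]
    - [-0.06, 0.3, -0.26, 0, 0, 0.006]
    - [-0.06, 0.3, -0.26, 0, 0, 0.006]
    - [-0.06, 0.3, -0.26, 0, 0, 0.006]
  grip: 1.0

```text
time_s: 8.42
tcp_pos: [0.56, 0.0973, 0.0917]
eef_rot: [-3.141, -0.001, 2.872]
contact_force: [-0.0, 0.5, 0.3]
gripper_width: -0.001
```

```bash
python3 st.py
python3 - <<'E'
from h import *
go(pw(-.085,.079,.028))
E
```

```text
t 8.42 press xy [-0.0869  0.078 ] z 0.0917 yaw-PA -0.0067 Fpress [-0.2  0.5  0.3] M [-0.003  0.003 -0.017] w -0.001 j7 0.4
from [0.56   0.0973 0.0917] [-3.141e+00 -1.000e-03  2.872e+00] F [-0.   0.5  0.3] row [-0.008, 0.004, 0.255, -0.001, -0.0, 0.0]
```

Request:
arm_command:
  increments:
    - [0, 0.01, 0.14, 0, 0, 0]
    - [0, 0.01, 0.22, 0, 0, 0]
    - [0, 0.01, 0.25, 0, 0, 0]
    - [0, 0.01, 0.25, 0, 0, 0]
    - [0, 0.01, 0.25, 0, 0, 0]

```text
time_s: 8.83
tcp_pos: [0.5614, 0.1004, 0.0299]
eef_rot: [3.141, -0.0, 2.872]
contact_force: [0.7, -0.7, -0.1]
gripper_width: -0.002
```

Request:
arm_command:
  increments:
    - [0, -0.01, 0, 0, 0, 0]
    - [0, -0.02, 0, 0, 0, 0]
    - [0, -0.03, 0, 0, 0, 0]
    - [0, -0.04, 0, 0, 0, 0]
    - [0, -0.05, 0, 0, 0, 0]
    - [0, -0.06, 0, 0, 0, 0]
    - [0, -0.065, 0, 0, 0, 0]
    - [0, -0.07, 0, 0, 0, 0]
    - [0, -0.07, 0, 0, 0, 0]

```text
time_s: 9.58
tcp_pos: [0.5567, 0.0841, 0.0296]
eef_rot: [3.14, -0.0, 2.872]
contact_force: [-1.0, 3.1, 2.3]
gripper_width: 0.0
```

```bash
python3 st.py
```

```text
t 9.58 press xy [-0.0866  0.0644] z 0.0296 yaw-PA -0.0063 Fpress [-1.8  2.8  2.3] M [ 0.653  0.235 -0.022] w 0.0 j7 0.33
```

Request:
arm_command:
  increments:
    - [0, 0.05, 0, 0, 0, 0]
    - [0, 0.05, -0.14, 0, 0, 0]
    - [0, 0.05, -0.26, 0, 0, 0]
    - [0.05, -0.05, -0.26, 0, 0, 0]
    - [0.15, -0.15, -0.26, 0, 0, 0]
    - [0.19, -0.25, -0.26, 0, 0, 0]
    - [0.19, -0.25, -0.26, 0, 0, 0]
    - [0.19, -0.25, -0.26, 0, 0, 0]
    - [0.19, -0.25, -0.2, 0, 0, 0]
    - [0.19, -0.25, -0.1, 0, 0, 0]
    - [0.19, -0.25, -0.01, 0, 0, 0]
    - [0.19, -0.25, -0.01, 0, 0, 0]
  grip: 0.5

```text
time_s: 10.58
tcp_pos: [0.4937, 0.0364, 0.0289]
eef_rot: [-3.141, -0.004, 2.873]
contact_force: [0.1, -0.6, 0.6]
gripper_width: 0.503
```

Request:
arm_command:
  increments:
    - [-0.02, 0, 0, 0, 0, 0]
    - [-0.04, 0, 0, 0, 0, 0]
    - [-0.06, 0, 0, 0, 0, 0]
    - [-0.075, 0, 0, 0, 0, 0]
    - [-0.085, 0, 0, 0, 0, 0]
    - [-0.095, 0, 0, 0, 0, 0]
    - [-0.105, 0, 0, 0, 0, 0]
    - [-0.115, 0, 0, 0, 0, 0]
    - [-0.12, 0, 0, 0, 0, 0]
    - [-0.125, 0, 0, 0, 0, 0]
    - [-0.13, 0, 0, 0, 0, 0]
    - [-0.13, 0, 0, 0, 0, 0]

```text
time_s: 11.58
tcp_pos: [0.5259, 0.0272, 0.0319]
eef_rot: [3.142, 0.0, 2.872]
contact_force: [0.1, 0.1, -0.0]
gripper_width: 0.5
```

```bash
python3 st.py
```

```text
t 11.58 press xy [-0.1016  0.0015] z 0.0319 yaw-PA -0.0067 Fpress [ 0.1  0.1 -0. ] M [-0.003  0.024  0.015] w 0.5 j7 0.38
```

Request:
arm_command:
  increments:
    - [0.03, 0, 0, 0, 0, 0]
    - [0.06, 0, 0, 0, 0, 0]
    - [0.06, 0, 0.02, 0, 0, 0]
    - [0.06, 0, 0.02, 0, 0, 0]
    - [0.04, 0, 0.02, 0, 0, 0]
    - [0.02, 0, 0.02, 0, 0, 0]
    - [0.005, 0, 0.02, 0, 0, 0]
    - [-0.005, 0, 0.02, 0, 0, 0]
    - [-0.01, 0, 0.02, 0, 0, 0]
    - [-0.015, 0, 0.02, 0, 0, 0]
    - [-0.015, 0, 0.02, 0, 0, 0]

```text
time_s: 12.5
tcp_pos: [0.5275, 0.0272, 0.0266]
eef_rot: [-3.142, -0.003, 2.873]
contact_force: [-6.0, 2.4, 3.2]
gripper_width: 0.503
```

```bash
python3 st.py
```

```text
t 12.5 press xy [-0.1     0.0018] z 0.0266 yaw-PA -0.0053 Fpress [-6.4  0.8  3.2] M [0.568 1.343 0.134] w 0.503 j7 0.38
```

Run:
```python
from h import *
p=cams.snapshot('wrist');s=robot.sense();q=cams.snapshot('top');r=cams.snapshot('side')
f=lambda i,k,*c:cv2.resize(cv2.cvtColor(i['pixels'],cv2.COLOR_RGB2BGR)[c[0]:c[1],c[2]:c[3]],None,fx=k,fy=k,interpolation=cv2.INTER_CUBIC)
a=f(p,1.55,100,384,0,512);b=f(q,2,120,190,190,300);c=f(r,3,0,70,0,10) if 0 else f(r,2,140,210,185,295)
row=np.hstack([b,c]);row=np.hstack([row,np.zeros((row.shape[0],a.shape[1]-row.shape[1],3),np.uint8)]) if row.shape[1]<a.shape[1] else row[:,:a.shape[1]]
im=np.vstack([a,row]);print(im.shape);cv2.imwrite('pics/w4.png',im)
```

```text
(580, 794, 3)
```

View pics/w4.png

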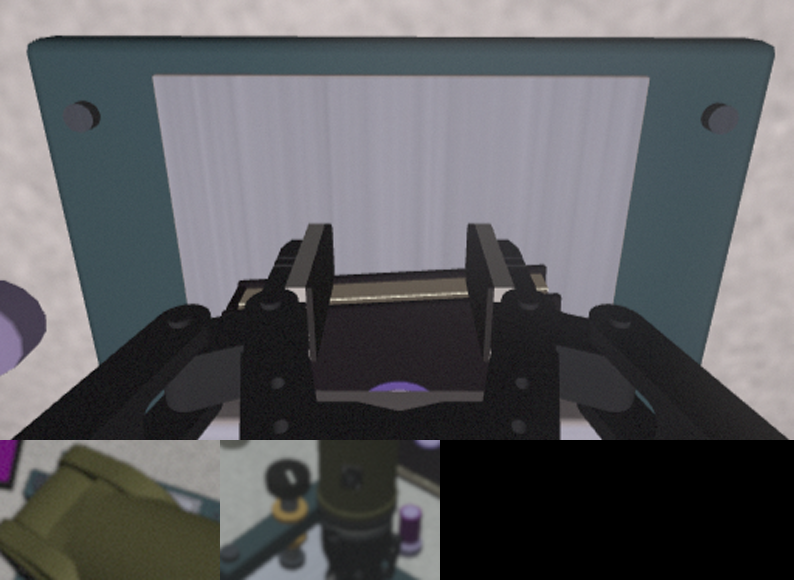

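The book is still skewed about 0.057 rad, with its +y front corner trailing. It is now well centred laterally (book middle about 396, bed middle about 398 px). I'll continue the gentle push so the stop squares it.

Request:
arm_command:
  increments:
    - [-0.004, 0, 0, 0, 0, 0]
    - [-0.008, 0, 0, 0, 0, 0]
    - [-0.008, 0, 0, 0, 0, 0]
    - [-0.008, 0, 0, 0, 0, 0]

```text
time_s: 12.98
tcp_pos: [0.5281, 0.0275, 0.0265]
eef_rot: [3.142, -0.005, 2.875]
contact_force: [-10.3, 5.2, 5.8]
gripper_width: 0.501
```

```bash
python3 st.py
```

```text
t 12.98 press xy [-0.0995  0.0023] z 0.0265 yaw-PA -0.0039 Fpress [-11.3   2.3   5.8] M [1.149 2.157 0.309] w 0.501 j7 0.39
```

Request:
arm_command:
  increments:
    - [0.02, 0, -0.002, 0, 0, 0]
    - [0.04, 0, -0.004, 0, 0, 0]
    - [0.04, 0.03, -0.004, 0, 0, 0]
    - [0.04, 0.06, -0.004, 0, 0, 0]
    - [0.04, 0.06, -0.004, 0, 0, 0]
    - [0.03, 0.06, -0.004, 0, 0, 0]
    - [0.02, 0.06, -0.006, 0, 0, 0]
    - [0.015, 0.06, -0.006, 0, 0, 0]
    - [0.01, 0.06, -0.006, 0, 0, 0]
    - [0.01, 0.06, -0.006, 0, 0, 0]

```text
time_s: 13.82
tcp_pos: [0.5315, 0.0418, 0.0281]
eef_rot: [3.141, -0.003, 2.873]
contact_force: [-4.9, 3.9, 1.8]
gripper_width: 0.498
```

```bash
python3 st.py
```

```text
t 13.82 press xy [-0.1    0.017] z 0.0281 yaw-PA -0.0055 Fpress [-5.7  2.5  1.8] M [0.855 1.002 0.191] w 0.498 j7 0.37
```

Request:
arm_command:
  increments:
    - [-0.005, 0, -0.004, 0, 0, 0]
    - [-0.01, 0, -0.006, 0, 0, 0]
    - [-0.01, 0, -0.006, 0, 0, 0]
    - [-0.01, 0, -0.006, 0, 0, 0]

```text
time_s: 14.15
tcp_pos: [0.5329, 0.0425, 0.0294]
eef_rot: [3.14, -0.004, 2.875]
contact_force: [-7.4, 7.1, -1.3]
gripper_width: 0.499
```

```bash
python3 st.py
```

```text
t 14.15 press xy [-0.0988  0.018 ] z 0.0294 yaw-PA -0.004 Fpress [-9.   4.9 -1.3] M [1.534 1.484 0.2  ] w 0.499 j7 0.37
```

Request:
arm_command:
  increments:
    - [0.02, 0, 0.004, 0, 0, 0]
    - [0.035, 0, 0.008, 0, 0, 0]
    - [0.035, -0.05, 0.01, 0, 0, 0]
    - [0.035, -0.05, 0.01, 0, 0, 0]
    - [0.02, -0.04, 0.01, 0, 0, 0]
    - [0.01, -0.03, 0.01, 0, 0, 0]
    - [0.005, -0.02, 0.008, 0, 0, 0]
    - [0.0, -0.01, 0.006, 0, 0, 0]
    - [-0.005, 0.0, 0.006, 0, 0, 0]
    - [-0.01, 0.01, 0.006, 0, 0, 0]
    - [-0.01, 0.015, 0.006, 0, 0, 0]
    - [-0.01, 0.015, 0.006, 0, 0, 0]

```text
time_s: 15.15
tcp_pos: [0.5349, 0.0422, 0.0274]
eef_rot: [-3.136, -0.006, 2.872]
contact_force: [-10.4, -2.9, 3.6]
gripper_width: 0.499
```

```bash
python3 st.py
```

```text
t 15.15 press xy [-0.0967  0.0183] z 0.0274 yaw-PA -0.0067 Fpress [-9.3 -5.5  3.6] M [-0.674  2.199 -0.318] w 0.499 j7 0.37
```

```bash
cat > look.py <<'E'
import sys
from h import *
p=cams.snapshot('wrist')
a=cv2.cvtColor(p['pixels'],cv2.COLOR_RGB2BGR)[110:330,90:420]
cv2.imwrite(f'pics/{sys.argv[1]}.png',cv2.resize(a,None,fx=2.4,fy=2.4,interpolation=cv2.INTER_CUBIC))
E
python3 look.py w5
```

```text
(no output)
```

View pics/w5.png

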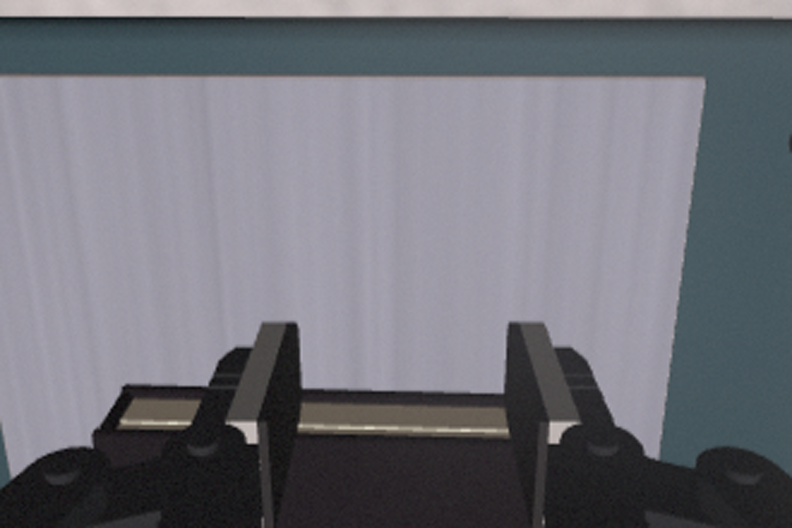

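Request:
arm_command:
  increments:
    - [0.02, 0, 0, 0, 0, 0]
    - [0.04, 0, 0, 0, 0, 0]
    - [0.04, -0.04, 0, 0, 0, 0]
    - [0.04, -0.045, 0, 0, 0, 0]
    - [0.03, -0.045, 0, 0, 0, 0]
    - [0.02, -0.045, 0, 0, 0, 0]
    - [0.015, -0.048, 0, 0, 0, 0]
    - [0.01, -0.051, -0.002, 0, 0, 0]
    - [0.005, -0.054, -0.002, 0, 0, 0]
    - [0.0, -0.057, -0.002, 0, 0, 0]
    - [0.0, -0.058, -0.002, 0, 0, 0]

```text
time_s: 16.12
tcp_pos: [0.5328, 0.0297, 0.0284]
eef_rot: [-3.141, -0.004, 2.873]
contact_force: [-7.4, 2.8, 0.5]
gripper_width: 0.502
```

```bash
python3 st.py
```

```text
t 16.12 press xy [-0.0956  0.0057] z 0.0284 yaw-PA -0.0058 Fpress [-7.9  0.8  0.5] M [ 0.529  1.552 -0.089] w 0.502 j7 0.39
```

Request:
arm_command:
  increments:
    - [-0.003, 0, -0.001, 0, 0, 0]
    - [-0.006, 0, -0.002, 0, 0, 0]
    - [-0.006, 0, -0.002, 0, 0, 0]
    - [-0.006, 0, -0.002, 0, 0, 0]

```text
time_s: 16.45
tcp_pos: [0.5329, 0.0297, 0.0286]
eef_rot: [-3.141, -0.006, 2.873]
contact_force: [-10.8, 3.0, 0.6]
gripper_width: 0.494
```

```bash
python3 st.py; python3 look.py w6
```

```text
t 16.45 press xy [-0.0955  0.0057] z 0.0286 yaw-PA -0.0051 Fpress [-11.2   0.    0.6] M [ 0.693  2.213 -0.083] w 0.494 j7 0.39
```

View pics/w6.png

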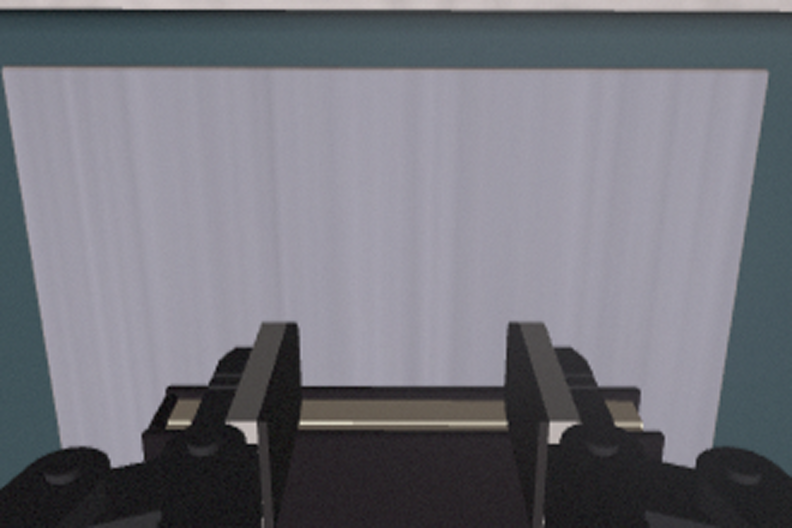

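The book is now square (edge slope matches the bed's, 0.004 each) and seated firmly: the force rises to 11 N with no motion. It is about 3.6 mm off the middle. I'll retreat and go up to look at the knob.

Request:
arm_command:
  increments:
    - [0.03, 0, 0, 0, 0, 0]
    - [0.08, 0, 0, 0, 0, 0]
    - [0.12, 0, 0, 0, 0, 0]
    - [0.12, 0, -0.16, 0, 0, 0]
    - [0.12, 0, -0.32, 0, 0, 0]
    - [0.12, 0, -0.48, 0, 0, 0]
    - [0.12, 0, -0.64, 0, 0, 0]
    - [0.12, 0, -0.8, 0, 0, 0]
    - [0.12, 0, -0.96, 0, 0, 0]
    - [0.12, 0, -0.98, 0, 0, 0]
    - [0.12, 0, -0.98, 0, 0, 0]
    - [0.12, 0, -0.98, 0, 0, 0]
  grip: 0.0

```text
time_s: 17.5
tcp_pos: [0.5073, 0.0363, 0.2742]
eef_rot: [-3.141, 0.001, 2.871]
contact_force: [0.7, 0.2, -0.3]
gripper_width: 1.001
```

```bash
cat > k.py <<'E'
import sys
from h import *
s=robot.sense();n=sys.argv[1];p=cams.snapshot('wrist');np.savez(n+'.npz',**p,tcp_pos=s['tcp_pos'],eef_rot=s['eef_rot'])
for t in ['knob_mid','platen','book']:
    for d in spotter.masks_of(t,p)[:2]:
        m=d['mask'];ys,xs=np.nonzero(m);print(t,round(d['confidence'],2),np.round(d['centre'],1),m.sum(),xs.min(),xs.max(),ys.min(),ys.max())
print('expect knob_mid px for z',[(z,proj(p,[pw(0,0,z)],s).round(1).tolist()) for z in (.186,.195)])
E
python3 st.py; python3 k.py k1
```

```text
t 17.5 press xy [-0.1219  0.0054] z 0.2742 yaw-PA -0.0072 Fpress [ 0.7  0.4 -0.3] M [-0.008  0.023  0.015] w 1.001 j7 0.68
knob_mid 0.66 [252.7 335.4] 2787 225 282 304 364
platen 0.58 [254.8 248.9] 11136 168 342 204 363
platen 0.28 [255.4 230. ] 34671 162 353 120 364
book 0.81 [257.7 189.5] 1608 216 299 184 204
book 0.61 [28.7 67.8] 6510 0 79 5 127
expect knob_mid px for z [(0.186, [[252.2, 329.2]]), (0.195, [[252.0, 336.7]])]
```

Request:
arm_command:
  increments:
    - [-0.12, 0, -0.1, 0, 0, 0]
    - [-0.24, -0.02, -0.14, 0, 0, 0]
    - [-0.36, -0.02, -0.14, 0, 0, 0]
    - [-0.36, -0.02, -0.14, 0, 0, 0]
    - [-0.36, -0.02, -0.14, 0, 0, 0]
    - [-0.36, -0.02, -0.14, 0, 0, 0]

```text
time_s: 18.2
tcp_pos: [0.5921, 0.0086, 0.3081]
eef_rot: [3.141, -0.003, 2.873]
contact_force: [-0.5, -0.6, 0.6]
gripper_width: 0.999
```

```bash
python3 st.py; python3 k.py k2
python3 - <<'E'
from h import *
im=cv2.cvtColor(np.load('k2.npz')['pixels'],cv2.COLOR_RGB2BGR);i1=cv2.cvtColor(np.load('k1.npz')['pixels'],cv2.COLOR_RGB2BGR)
cv2.imwrite('pics/k.png',np.hstack([cv2.resize(x,None,fx=2,fy=2,interpolation=cv2.INTER_CUBIC) for x in (i1[170:384,160:350],im[170:384,160:350])]))
E
```

```text
t 18.2 press xy [-0.0328  0.0007] z 0.3081 yaw-PA -0.0055 Fpress [-0.3 -0.7  0.6] M [-0.01   0.02  -0.009] w 0.999 j7 0.76
knob_mid 0.56 [254.1 223.1] 2606 230 287 194 252
knob_mid 0.35 [260.1 147.7] 33480 149 369 44 253
platen 0.56 [260.1 170.2] 9788 173 344 126 253
book 0.85 [37.1 17.4] 2884 0 75 0 53
book 0.76 [260.6 116.4] 1206 220 303 111 126
expect knob_mid px for z [(0.186, [[256.6, 222.3]]), (0.195, [[256.6, 226.4]])]
```

View pics/k.png

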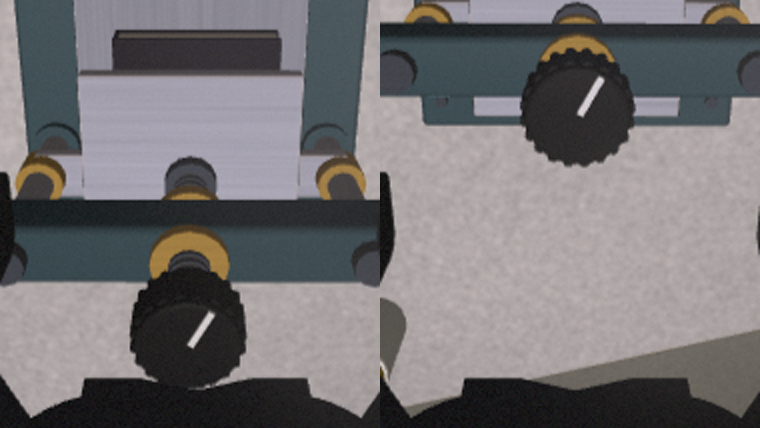

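The left panel shows the knob top centred at about px (254,339), and the right panel at about (259,226), both fluted with a white pointer. The book lies square under the platen. I'll triangulate the knob top.

Run:
```python
from h import *
a=dict(np.load('k1.npz'));b=dict(np.load('k2.npz'))
X=tri([ray(a,(254,339.5),a),ray(b,(258.7,227),b)]);print('top',X.round(4),wp(X).round(4))
for z in (.198,.203,.207): print(z,[wp(atz(q,u,z,q)).round(4).tolist() for q,u in((a,(254,339.5)),(b,(258.7,227)))])
go([.6242,.001,.21])
```

```text
top [0.6224 0.0016 0.2   ] [-0.0017  0.0018]
0.198 [[0.0002, 0.0017], [-0.0008, 0.0018]]
0.203 [[-0.0045, 0.0018], [-0.003, 0.0018]]
0.207 [[-0.0082, 0.0019], [-0.0048, 0.0018]]
from [0.5921 0.0084 0.3095] [-3.141  0.     2.873] F [-0.5  0.1 -0.5] row [-0.132, 0.006, 0.398, -0.0, 0.0, -0.0]
```

Request:
arm_command:
  increments:
    - [-0.06, 0, 0.05, 0, 0, -0.07]
    - [-0.12, 0, 0.1, 0, 0, -0.14]
    - [-0.125, 0.01, 0.1, 0, 0, -0.22]
    - [-0.125, 0.01, 0.1, 0, 0, -0.3]
    - [-0.125, 0.01, 0.1, 0, 0, -0.38]
    - [-0.125, 0.01, 0.1, 0, 0, -0.46]
    - [-0.125, 0.01, 0.1, 0, 0, -0.54]
    - [-0.125, 0.01, 0.1, 0, 0, -0.62]
    - [-0.125, 0.01, 0.1, 0, 0, -0.7]
    - [-0.125, 0.01, 0.1, 0, 0, -0.78]
    - [-0.125, 0.01, 0.1, 0, 0, -0.83]
    - [-0.125, 0.01, 0.1, 0, 0, -0.83]

```text
time_s: 19.4
tcp_pos: [0.6232, 0.002, 0.2845]
eef_rot: [-3.141, -0.0, -2.103]
contact_force: [-1.0, 0.3, -0.8]
gripper_width: 1.001
```

```bash
python3 st.py
python3 - <<'E'
from h import *
print(pw(-.001,.0018));go(np.r_[pw(-.001,.0018)[:2],.172])
E
```

```text
t 19.4 press xy [-0.001   0.0024] z 0.2845 yaw-PA -4.9821 Fpress [-1.1  0.  -0.8] M [0.041 0.041 0.002] w 1.001 j7 1.91
[0.62310235 0.00139808 0.        ]
from [0.6232 0.002  0.2845] [-3.141 -0.    -2.103] F [-1.   0.3 -0.8] row [0.002, -0.001, 0.45, -0.0, -0.0, 0.0]
```

Request:
arm_command:
  increments:
    - [0, 0, 0.1, 0, 0, 0]
    - [0, 0, 0.2, 0, 0, 0]
    - [0, 0, 0.28, 0, 0, 0]
    - [0, 0, 0.34, 0, 0, 0]
    - [0, 0, 0.38, 0, 0, 0]
    - [0, 0, 0.42, 0, 0, 0]
    - [0, 0, 0.45, 0, 0, 0]
    - [0, 0, 0.45, 0, 0, 0]
    - [0, 0, 0.45, 0, 0, 0]

```text
time_s: 20.15
tcp_pos: [0.6237, 0.0022, 0.1722]
eef_rot: [-3.141, 0.0, -2.108]
contact_force: [1.4, 0.1, -0.2]
gripper_width: 0.999
```

Request:
arm_command:
  increments:
    - [0, 0, 0, 0, 0, 0]
    - [0, 0, 0, 0, 0, 0]
    - [0, 0, 0, 0, 0, 0]
    - [0, 0, 0, 0, 0, 0]
    - [0, 0, 0, 0, 0, 0]
    - [0, 0, 0, 0, 0, 0]
  grip: 1.0
  grip_force: 35

```text
time_s: 20.65
tcp_pos: [0.6231, 0.0026, 0.1728]
eef_rot: [3.141, 0.0, -2.107]
contact_force: [-4.5, 1.2, 5.5]
gripper_width: 0.526
```

```bash
python3 st.py
```

```text
t 20.65 press xy [-0.0013  0.003 ] z 0.1728 yaw-PA -4.9856 Fpress [-4.6 -0.   5.5] M [ 0.131  0.842 -0.041] w 0.526 j7 1.81
```

Request:
arm_command:
  increments:
    - [0, 0, 0.001, 0, 0, 0.04]
    - [0, 0, 0.002, 0, 0, 0.08]
    - [0, 0, 0.003, 0, 0, 0.12]
    - [0, 0, 0.004, 0, 0, 0.16]
    - [0, 0, 0.005, 0, 0, 0.2]
    - [0, 0, 0.006, 0, 0, 0.24]
    - [0, 0, 0.007, 0, 0, 0.28]
    - [0, 0, 0.008, 0, 0, 0.32]

```text
time_s: 21.32
tcp_pos: [0.6238, 0.002, 0.1709]
eef_rot: [-3.141, 0.001, -2.613]
contact_force: [-0.8, -1.3, 5.3]
gripper_width: 0.527
```

```bash
python3 st.py
```

```text
t 21.32 press xy [-0.0005  0.0025] z 0.1709 yaw-PA -5.4918 Fpress [-0.4 -1.5  5.3] M [-0.147  0.439  0.178] w 0.527 j7 1.37
```

Request:
arm_command:
  increments:
    - [0, 0, 0.001, 0, 0, 0.04]
    - [0, 0, 0.002, 0, 0, 0.08]
    - [0, 0, 0.003, 0, 0, 0.12]
    - [0, 0, 0.004, 0, 0, 0.16]
    - [0, 0, 0.005, 0, 0, 0.2]
    - [0, 0, 0.006, 0, 0, 0.24]
    - [0, 0, 0.007, 0, 0, 0.28]
    - [0, 0, 0.008, 0, 0, 0.32]

```text
time_s: 21.98
tcp_pos: [0.624, 0.0012, 0.169]
eef_rot: [-3.14, 0.002, -3.117]
contact_force: [-1.4, -3.9, 6.8]
gripper_width: 0.529
```

Request:
arm_command:
  increments:
    - [0, 0, 0.001, 0, 0, 0.04]
    - [0, 0, 0.002, 0, 0, 0.08]
    - [0, 0, 0.003, 0, 0, 0.12]
    - [0, 0, 0.004, 0, 0, 0.16]
    - [0, 0, 0.005, 0, 0, 0.2]
    - [0, 0, 0.006, 0, 0, 0.24]

```text
time_s: 22.48
tcp_pos: [0.6239, 0.0005, 0.1675]
eef_rot: [-3.14, 0.002, 2.789]
contact_force: [-2.2, -5.3, 7.5]
gripper_width: 0.529
```

```bash
python3 st.py
```

```text
t 22.48 press xy [0.     0.0012] z 0.1675 yaw-PA -0.0894 Fpress [-0.7 -5.7  7.5] M [-0.787  0.371  0.17 ] w 0.529 j7 0.62
```

Request:
arm_command:
  increments:
    - [0, 0, 0.001, 0, 0, 0.04]
    - [0, 0, 0.002, 0, 0, 0.08]
    - [0, 0, 0.003, 0, 0, 0.12]
    - [0, 0, 0.004, 0, 0, 0.16]

```text
time_s: 22.82
tcp_pos: [0.6238, 0.0001, 0.1665]
eef_rot: [-3.14, 0.003, 2.538]
contact_force: [-2.3, -5.5, 8.7]
gripper_width: 0.528
```

```bash
python3 st.py
```

```text
t 22.82 press xy [-0.      0.0008] z 0.1665 yaw-PA -0.341 Fpress [-0.8 -6.   8.7] M [-0.977  0.597  0.176] w 0.528 j7 0.4
```

Request:
arm_command:
  increments:
    - [0, 0, 0.001, 0, 0, 0.04]
    - [0, 0, 0.002, 0, 0, 0.08]
    - [0, 0, 0.003, 0, 0, 0.12]
    - [0, 0, 0.004, 0, 0, 0.16]

```text
time_s: 23.15
tcp_pos: [0.6235, -0.0002, 0.1656]
eef_rot: [-3.14, 0.003, 2.286]
contact_force: [-3.6, -5.7, 8.3]
gripper_width: 0.532
```

```bash
python3 st.py
```

```text
t 23.15 press xy [-0.0002  0.0003] z 0.1656 yaw-PA -0.5925 Fpress [-2.  -6.5  8.3] M [-1.058  0.762  0.146] w 0.532 j7 0.19
```

Request:
arm_command:
  increments:
    - [0, 0, 0.001, 0, 0, 0.04]
    - [0, 0, 0.002, 0, 0, 0.08]
    - [0, 0, 0.003, 0, 0, 0.12]
    - [0, 0, 0.004, 0, 0, 0.16]

```text
time_s: 23.48
tcp_pos: [0.6231, -0.0004, 0.1646]
eef_rot: [-3.14, 0.004, 2.035]
contact_force: [-5.8, -7.0, 10.7]
gripper_width: 0.526
```

```bash
python3 st.py
```

```text
t 23.48 press xy [-0.0005  0.    ] z 0.1646 yaw-PA -0.8438 Fpress [-3.8 -8.2 10.7] M [-1.235  0.994  0.185] w 0.526 j7 -0.02
```

Request:
arm_command:
  increments:
    - [0, 0, 0.001, 0, 0, 0.04]
    - [0, 0, 0.002, 0, 0, 0.08]
    - [0, 0, 0.003, 0, 0, 0.12]
    - [0, 0, 0.004, 0, 0, 0.16]

```text
time_s: 23.82
tcp_pos: [0.6227, -0.0006, 0.1636]
eef_rot: [-3.14, 0.004, 1.783]
contact_force: [-7.0, -6.2, 11.4]
gripper_width: 0.525
```

```bash
python3 st.py
```

```text
t 23.82 press xy [-0.0008 -0.0002] z 0.1636 yaw-PA -1.0951 Fpress [-5.1 -7.8 11.4] M [-1.339  1.277  0.195] w 0.525 j7 -0.24
```

Request:
arm_command:
  increments:
    - [-0.004, -0.006, -0.005, 0, 0, 0]
    - [-0.004, -0.006, -0.004, 0, 0, 0.04]
    - [-0.004, -0.006, -0.003, 0, 0, 0.08]
    - [-0.004, -0.006, -0.002, 0, 0, 0.12]
    - [-0.004, -0.006, -0.001, 0, 0, 0.16]

```text
time_s: 24.23
tcp_pos: [0.6222, -0.0007, 0.1628]
eef_rot: [3.142, 0.002, 1.534]
contact_force: [-0.7, -3.8, 1.3]
gripper_width: 0.526
```

```bash
python3 st.py
```

```text
t 24.23 press xy [-0.0013 -0.0005] z 0.1628 yaw-PA -1.3446 Fpress [ 0.3 -3.8  1.3] M [-0.794  0.134  0.183] w 0.526 j7 -0.44
```

Request:
arm_command:
  increments:
    - [0, 0, 0.001, 0, 0, 0.04]
    - [0, 0, 0.002, 0, 0, 0.08]
    - [0, 0, 0.003, 0, 0, 0.12]
    - [0, 0, 0.004, 0, 0, 0.16]

```text
time_s: 24.57
tcp_pos: [0.6218, -0.0006, 0.1618]
eef_rot: [-3.141, 0.002, 1.283]
contact_force: [-3.6, -4.1, 3.1]
gripper_width: 0.53
```

```bash
python3 st.py
```

```text
t 24.57 press xy [-0.0018 -0.0005] z 0.1618 yaw-PA -1.5958 Fpress [-2.4 -4.9  3.1] M [-0.808  0.384  0.125] w 0.53 j7 -0.66
```

Request:
arm_command:
  increments:
    - [0, 0, 0.001, 0, 0, 0.04]
    - [0, 0, 0.002, 0, 0, 0.08]
    - [0, 0, 0.003, 0, 0, 0.12]
    - [0, 0, 0.004, 0, 0, 0.16]

```text
time_s: 24.9
tcp_pos: [0.6213, -0.0004, 0.1608]
eef_rot: [-3.141, 0.002, 1.032]
contact_force: [-4.6, -3.8, 3.9]
gripper_width: 0.525
```

```bash
python3 st.py
```

```text
t 24.9 press xy [-0.0022 -0.0004] z 0.1608 yaw-PA -1.8468 Fpress [-3.5 -4.9  3.9] M [-0.747  0.711  0.184] w 0.525 j7 -0.87
```

Request:
arm_command:
  increments:
    - [0, 0, 0.001, 0, 0, 0.04]
    - [0, 0, 0.002, 0, 0, 0.08]
    - [0, 0, 0.003, 0, 0, 0.12]
    - [0, 0, 0.004, 0, 0, 0.16]

```text
time_s: 25.23
tcp_pos: [0.621, -0.0002, 0.1599]
eef_rot: [-3.141, 0.003, 0.781]
contact_force: [-6.9, -2.4, 4.9]
gripper_width: 0.526
```

```bash
python3 st.py
```

```text
t 25.23 press xy [-0.0026 -0.0003] z 0.1599 yaw-PA -2.098 Fpress [-6.1 -4.2  4.9] M [-0.731  0.978  0.132] w 0.526 j7 -1.08
```

Request:
arm_command:
  increments:
    - [-0.005, -0.003, 0, 0, 0, 0.04]
    - [-0.005, -0.003, 0, 0, 0, 0.08]
    - [-0.005, -0.003, 0.001, 0, 0, 0.12]
    - [-0.005, -0.003, 0.002, 0, 0, 0.16]

```text
time_s: 25.57
tcp_pos: [0.6207, 0.0001, 0.159]
eef_rot: [3.141, 0.001, 0.53]
contact_force: [-1.9, -0.9, -1.0]
gripper_width: 0.524
```

```bash
python3 st.py
```

```text
t 25.57 press xy [-0.003  -0.0001] z 0.159 yaw-PA -2.3488 Fpress [-1.6 -1.4 -1. ] M [-0.382  0.014  0.169] w 0.524 j7 -1.29
```

Request:
arm_command:
  increments:
    - [0, 0, 0.001, 0, 0, 0.04]
    - [0, 0, 0.002, 0, 0, 0.08]
    - [0, 0, 0.003, 0, 0, 0.12]
    - [0, 0, 0.004, 0, 0, 0.16]

```text
time_s: 25.9
tcp_pos: [0.6205, 0.0005, 0.158]
eef_rot: [-3.142, 0.001, 0.279]
contact_force: [-1.5, 0.1, 0.7]
gripper_width: 0.528
```

```bash
python3 st.py
```

```text
t 25.9 press xy [-0.0033  0.0003] z 0.158 yaw-PA -2.5996 Fpress [-1.5 -0.3  0.7] M [-0.241  0.199  0.281] w 0.528 j7 -1.5
```

Request:
arm_command:
  increments:
    - [0, 0, 0.0005, 0, 0, 0.03]
    - [0, 0, 0.001, 0, 0, 0.06]

```text
time_s: 26.07
tcp_pos: [0.6205, 0.0007, 0.1577]
eef_rot: [-3.141, 0.001, 0.185]
contact_force: [-0.9, -0.3, -1.1]
gripper_width: 0.526
```

```bash
python3 st.py
python3 - <<'E'
from h import *
for _ in range(3):
    cams.snapshot('side');print(robot.sense()['moment'][2].round(3),end=' ')
E
```

```text
t 26.07 press xy [-0.0034  0.0004] z 0.1577 yaw-PA -2.6931 Fpress [-0.8 -0.5 -1.1] M [-0.226  0.114  0.224] w 0.526 j7 -1.58
-0.05 -0.186 -0.162
```

Request:
arm_command:
  increments:
    - [0, 0, 0.0005, 0, 0, 0.03]
    - [0, 0, 0.001, 0, 0, 0.06]
    - [0, 0, 0.002, 0, 0, 0.09]

```text
time_s: 26.47
tcp_pos: [0.6204, 0.0009, 0.1572]
eef_rot: [-3.141, 0.001, 0.046]
contact_force: [-1.8, 0.3, -0.9]
gripper_width: 0.529
```

```bash
python3 st.py
```

```text
t 26.47 press xy [-0.0034  0.0006] z 0.1572 yaw-PA -2.833 Fpress [-1.8 -0.2 -0.9] M [-0.126  0.29   0.343] w 0.529 j7 -1.7
```

The moving twist has risen clearly (0.17 to 0.34), so the platen is on the book, but single readings are noisy. I'll ease back and re-approach at a steady speed with more like-for-like readings.

Request:
arm_command:
  increments:
    - [0, 0, -0.001, 0, 0, -0.06]
    - [0, 0, -0.003, 0, 0, -0.12]
    - [0, 0, -0.0045, 0, 0, -0.19]
    - [0, 0, -0.006, 0, 0, -0.26]
    - [0, 0, -0.0075, 0, 0, -0.33]
    - [0, 0, -0.009, 0, 0, -0.4]
    - [0, 0, -0.0105, 0, 0, -0.46]
    - [0, 0, -0.0105, 0, 0, -0.46]

```text
time_s: 27.13
tcp_pos: [0.6209, -0.0002, 0.1599]
eef_rot: [3.142, 0.0, 0.773]
contact_force: [-0.6, -0.4, -1.6]
gripper_width: 0.528
```

Request:
arm_command:
  increments:
    - [0, 0, 0.001, 0, 0, 0.04]
    - [0, 0, 0.002, 0, 0, 0.08]

```text
time_s: 27.3
tcp_pos: [0.6208, -0.0, 0.1594]
eef_rot: [-3.141, 0.0, 0.637]
contact_force: [-0.7, -1.6, -1.8]
gripper_width: 0.527
```

```bash
python3 st.py
```

```text
t 27.3 press xy [-0.0029 -0.0002] z 0.1594 yaw-PA -2.2418 Fpress [-0.3 -1.8 -1.8] M [-0.442  0.056  0.205] w 0.527 j7 -1.2
```

Request:
arm_command:
  increments:
    - [0, 0, 0.001, 0, 0, 0.04]
    - [0, 0, 0.002, 0, 0, 0.08]

```text
time_s: 27.47
tcp_pos: [0.6207, 0.0001, 0.1589]
eef_rot: [3.142, 0.0, 0.511]
contact_force: [-1.5, -1.3, -1.5]
gripper_width: 0.533
```

```bash
python3 st.py
```

```text
t 27.47 press xy [-0.003 -0.   ] z 0.1589 yaw-PA -2.3677 Fpress [-1.1 -1.6 -1.5] M [-0.371  0.177  0.187] w 0.533 j7 -1.31
```

Request:
arm_command:
  increments:
    - [0, 0, 0.001, 0, 0, 0.04]

```text
time_s: 27.55
tcp_pos: [0.6206, 0.0003, 0.1587]
eef_rot: [3.142, 0.001, 0.448]
contact_force: [-1.5, -0.9, -0.5]
gripper_width: 0.526
```

```bash
python3 st.py
```

```text
t 27.55 press xy [-0.0031  0.0001] z 0.1587 yaw-PA -2.4304 Fpress [-1.2 -1.3 -0.5] M [-0.36   0.17   0.229] w 0.526 j7 -1.36
```

Request:
arm_command:
  increments:
    - [0, 0, 0.001, 0, 0, 0.04]

```text
time_s: 27.63
tcp_pos: [0.6206, 0.0003, 0.1585]
eef_rot: [-3.142, 0.001, 0.385]
contact_force: [-1.8, -1.5, -0.7]
gripper_width: 0.528
```

```bash
python3 st.py
```

```text
t 27.63 press xy [-0.0031  0.0001] z 0.1585 yaw-PA -2.4932 Fpress [-1.4 -1.9 -0.7] M [-0.361  0.224  0.256] w 0.528 j7 -1.41
```

Request:
arm_command:
  increments:
    - [0, 0, 0.001, 0, 0, 0.04]

```text
time_s: 27.72
tcp_pos: [0.6205, 0.0005, 0.1582]
eef_rot: [-3.141, 0.001, 0.323]
contact_force: [-1.7, -0.1, -0.5]
gripper_width: 0.524
```

```bash
python3 st.py
```

```text
t 27.72 press xy [-0.0032  0.0002] z 0.1582 yaw-PA -2.5559 Fpress [-1.6 -0.5 -0.5] M [-0.299  0.183  0.194] w 0.524 j7 -1.46
```

Request:
arm_command:
  increments:
    - [0, 0, 0.001, 0, 0, 0.04]

```text
time_s: 27.8
tcp_pos: [0.6205, 0.0006, 0.1579]
eef_rot: [-3.141, 0.001, 0.26]
contact_force: [-1.6, 0.2, 0.3]
gripper_width: 0.529
```

```bash
python3 st.py
```

```text
t 27.8 press xy [-0.0033  0.0003] z 0.1579 yaw-PA -2.6185 Fpress [-1.6 -0.2  0.3] M [-0.281  0.266  0.285] w 0.529 j7 -1.52
```

Request:
arm_command:
  increments:
    - [0, 0, 0.001, 0, 0, 0.04]

```text
time_s: 27.88
tcp_pos: [0.6205, 0.0006, 0.1577]
eef_rot: [-3.141, 0.001, 0.197]
contact_force: [-1.1, -1.1, -0.2]
gripper_width: 0.526
```

```bash
python3 st.py
```

```text
t 27.88 press xy [-0.0034  0.0004] z 0.1577 yaw-PA -2.6813 Fpress [-0.8 -1.3 -0.2] M [-0.211  0.317  0.283] w 0.526 j7 -1.57
```

Request:
arm_command:
  increments:
    - [0, 0, 0.001, 0, 0, 0.04]

```text
time_s: 27.97
tcp_pos: [0.6205, 0.0008, 0.1575]
eef_rot: [-3.141, 0.001, 0.135]
contact_force: [-1.6, -0.0, -0.0]
gripper_width: 0.524
```

```bash
python3 st.py
```

```text
t 27.97 press xy [-0.0034  0.0005] z 0.1575 yaw-PA -2.7439 Fpress [-1.6 -0.5 -0. ] M [-0.189  0.313  0.289] w 0.524 j7 -1.62
```

Request:
arm_command:
  increments:
    - [0, 0, 0.001, 0, 0, 0.04]

```text
time_s: 28.05
tcp_pos: [0.6204, 0.0009, 0.1573]
eef_rot: [-3.141, 0.001, 0.072]
contact_force: [-2.4, -0.6, 0.6]
gripper_width: 0.529
```

```bash
python3 st.py
```

```text
t 28.05 press xy [-0.0034  0.0006] z 0.1573 yaw-PA -2.8067 Fpress [-2.2 -1.3  0.6] M [-0.158  0.372  0.286] w 0.529 j7 -1.67
```

Request:
arm_command:
  increments:
    - [0, 0, 0.0005, 0, 0, 0.025]

```text
time_s: 28.13
tcp_pos: [0.6205, 0.001, 0.1571]
eef_rot: [-3.141, 0.001, 0.033]
contact_force: [-2.5, -0.1, -0.6]
gripper_width: 0.526
```

```bash
python3 st.py
```

```text
t 28.13 press xy [-0.0034  0.0007] z 0.1571 yaw-PA -2.846 Fpress [-2.4 -0.7 -0.6] M [-0.159  0.356  0.336] w 0.526 j7 -1.71
```

Request:
arm_command:
  increments:
    - [0, 0, 0, 0, 0, 0]
    - [0, 0, 0, 0, 0, 0]
    - [0, 0, 0, 0, 0, 0]

```text
time_s: 28.38
tcp_pos: [0.6205, 0.0009, 0.1571]
eef_rot: [-3.141, 0.001, 0.037]
contact_force: [-2.9, 1.6, 1.1]
gripper_width: 0.523
```

```bash
python3 st.py
```

```text
t 28.38 press xy [-0.0034  0.0006] z 0.1571 yaw-PA -2.8412 Fpress [-3.3  0.8  1.1] M [ 0.113  0.562 -0.105] w 0.523 j7 -1.7
```

Request:
arm_command:
  increments:
    - [0, 0, 0, 0, 0, 0]
    - [0, 0, 0, 0, 0, 0]
    - [0, 0, 0, 0, 0, 0]
    - [0, 0, 0, 0, 0, 0]
    - [0, 0, 0, 0, 0, 0]
    - [0, 0, 0, 0, 0, 0]
  grip: 0.0

```text
time_s: 28.88
tcp_pos: [0.621, 0.0003, 0.1572]
eef_rot: [-3.142, -0.0, 0.037]
contact_force: [1.2, 0.3, -0.1]
gripper_width: 1.001
```

Request:
arm_command:
  increments:
    - [0, 0, -0.05, 0, 0, 0]
    - [0, 0, -0.13, 0, 0, 0]
    - [0, 0, -0.25, 0, 0, 0]
    - [0, 0, -0.4, 0, 0, 0]
    - [-0.1, 0, -0.52, 0, 0, 0]
    - [-0.25, 0, -0.6, 0, 0, 0]
    - [-0.4, 0, -0.6, 0, 0, 0]
    - [-0.6, 0, -0.6, 0, 0, 0]
    - [-0.6, 0, -0.6, 0, 0, 0]
    - [-0.6, 0, -0.6, 0, 0, 0]

```text
time_s: 29.72
tcp_pos: [0.4684, -0.0054, 0.3081]
eef_rot: [3.141, -0.001, 0.036]
contact_force: [1.3, -0.1, 0.4]
gripper_width: 1.001
```

```bash
python3 st.py
python3 - <<'E'
from h import *
s=robot.sense();p=cams.snapshot('wrist');q=cams.snapshot('side');t=cams.snapshot('top')
for n,i in (('side',q),('top',t)):
    for k in ['platen','book','stamp_a','ink_pad']:
        print(n,k,[(round(d['confidence'],2),np.round(d['centre'],0).tolist(),int(d['mask'].sum())) for d in spotter.masks_of(k,i)[:3]])
f=lambda i,k:cv2.resize(cv2.cvtColor(i,cv2.COLOR_RGB2BGR),k,interpolation=cv2.INTER_CUBIC)
cv2.imwrite('pics/fin.png',np.hstack([f(q['pixels'][130:290,110:310],(400,320)),f(p['pixels'],(400,320))]))
E
```

```text
t 29.72 press xy [-0.1487 -0.045 ] z 0.3081 yaw-PA -2.8422 Fpress [1.2 0.2 0.4] M [-0.052  0.049  0.013] w 1.001 j7 -1.64
side platen [(0.92, [224.0, 209.0], 2434), (0.47, [182.0, 280.0], 445)]
side book [(0.92, [241.0, 230.0], 367), (0.7, [306.0, 150.0], 2614), (0.7, [370.0, 197.0], 1984)]
side stamp_a [(0.73, [184.0, 280.0], 401), (0.68, [279.0, 188.0], 281)]
side ink_pad [(0.92, [144.0, 254.0], 920), (0.41, [220.0, 164.0], 405)]
top platen []
top book [(0.95, [354.0, 309.0], 1369), (0.62, [385.0, 210.0], 5333)]
top stamp_a []
top ink_pad []
```

View pics/fin.png

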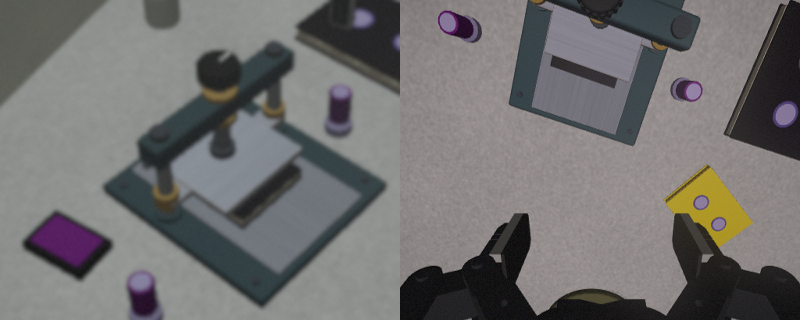

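The platen is now down on the book, and the book is square with only a narrow strip showing at the front. The stamps and ink pad stand where they did at the start, and the gripper is clear. I'll hand it in.

```bash
python3 -c "
from plant import ticket;print(ticket.finish_job())"
```

```text
the job is handed in; nothing more can be done
None
```

The book is in the press against the back stop, the platen is screwed down on it at about 40 N, and the job was handed in at about 30 s with the gripper open and clear.

**Book:** I pushed its front edge with two fingertips. It sat about 5 mm to one side of the middle, so I nudged it from the side, which left it skewed. Pushing that straight against the stop took a few corrections, with pushes of up to about 11 N. At the end its front edge matched the slope of the bed edge, and it did not move under 11 N. It is about 4 mm off the middle.

**Nip:** I turned the knob clockwise about 4.2 rad in all. When the twist began to rise I eased back about 0.7 rad and came down again, to get like-for-like readings while turning. The twist went from about 0.17 N m free to 0.29–0.34 N m at the end, which points to about 40 N. Single readings scatter by about ±8 N, so my estimate is good to roughly ±5 N.

**Last checks:**
- The final side and wrist pictures show the platen down on the square book and nothing touched by the robot.
- In the side view the stamps and the ink pad are within a few pixels of where they started.
- The top camera was blocked by the arm at the end, so it could not confirm any of this.
- My early measurements of the platen height disagreed by about 9 mm, so I went by the knob twist, not the height.

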